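Tuck a cover plate under the leaf of a specimen jig and hold it down

ROBOT

A 7-joint arm with a two-finger parallel gripper is mounted at the origin on the work surface. World frame = base frame: x ahead of the robot, y to its left, z up, the work surface at z = 0. Lengths are in m, angles in rad, forces in N, time in s.
With the tool pointing down it reaches from about 0.4 to 0.85 m from the base axis. Payload 10.4 kg.
Tool frame: the origin (TCP) lies on the centre line of the jaws, within the pads' length; the fingertips stand 11 mm ahead of it and the grasp point (between the pads) lies 8 mm behind it; z points along the fingers, y is the line along which they close (so a half turn about z gives the same grasp; the last joint's range is limited). The gripper opens to 87 mm and grips with 3 to 60 N. Pads are 19 mm wide; open, the fingers measure 117 mm over their backs; the gripper's body (75 mm by 190 mm) begins 51 mm behind the grasp point.
Start: joints at [-1.209, 0.332, -0.065, 1.46, 0.022, 1.35, -0.088], TCP at [0.235, 0.579, 0.234] pointing down, gripper open.
Joint ranges: [-2.6, 2.6], [-0.5, 2.12], [-1.47, 1.34], [0.16, 2.42], [-1.27, 4.41], [0.06, 2.06], [-2.6, 2.6]. Speed limits (rad/s): [2.22, 2.22, 2.79, 2.79, 3.14, 3.14, 3.14].

INTERFACE

Orientations are given as a unit quaternion [x, y, z, w].
In Python, from bench import r gives the robot as it stands.
- The arm moves only by the shell command python3 -m pendant 'ROWS' [OPENING] [FORCE]. ROWS is JSON, a list of rows, each a list of 4 numbers: the shift along the tool's x, y, z in m, then the turn about the tool's z in rad. A call has 1 to 8 rows; each row shifts and turns the commanded pose from where the row before left it, along the tool's axes as they then stand; what a row does not reach is not made up. A row lasts 1/12 s, in which the tool goes at most 41.7 mm and 7.16 degrees, less where a joint would pass 70% of its speed; a pose out of reach is approached as far as the arm can. A call with a gripper value outside its range is refused whole. OPENING is the opening, from 0 (shut) to 1 (fully open), set as the call begins (- or left out, the last holds). The fingers move at their own pace and stop on an object; FORCE is the grip in N (left out, the last holds). Time passes only in rows, so rows that do not move let the fingers close. It gives the time, the measured TCP pose, the force, the opening and the grip force at its end, in the units of the state.
- r.read_state(): the state, without advancing time (a new reading comes with each control period).
- r.camera(name): name is "scene" or "top"; returns a dict with "img" (480x640x3 uint8, red, green, blue), "camera_matrix" (3x3 intrinsics, pixels), "xyz" and "attitude" of the camera in the world. Camera axes: x right, y down, z forward; pixel columns grow to the right and rows downward; lengths in m; the calibration is good to about 2 mm. A picture is of the moment at which its call begins. There is no depth.
- r.close_job(): hands the job in; it is judged then, once.
Trained networks look in the newest picture that a camera, given by its name, has taken for a name from the list of things; names that differ only in an ending like _2 or _b are one class to them, and where a whole thing is asked for, a point or a joint stands for the part that bears it (a point fixed in the world has none). Each returns a list of dicts, best first, with "score" (0 to 1); they miss things now and then, are a little off and sometimes report something else, mostly with a low value. They report only what shows in the picture. A call takes as long as a camera call. They do not tell look-alikes from the thing itself.
- r.outline_of(thing, camera): "mask" (480x640 bool, what is visible of it) and "bbox" ([centre column, centre row, width, height] in pixels, round what is visible of it).
The state is a dict: "time": time; "joint_positions": joint angles; "joint_vel": joint speeds; "joint_torque": joint torques, N m; "ee_pos": TCP position; "eef_rot": TCP orientation; "ft_force": force on the tool from outside, world axes, zero at the start; "torque": the same for the moment, N m; "width": finger opening in m; "grip_force": force on a finger pad.
Only numpy, scipy, OpenCV 4.12 (cv2) and the standard library are available. Lean on these libraries where they do the work, as an engineer would, in place of code of your own. Each camera call takes 0.05 s, during which the arm holds its last target. There are 200 camera calls.

TASK

Set the round blank into the round recess of the pressing jig so that it lies flat on the recess floor, and let it go. Then take the cover plate by its bar and tuck its front edge squarely about 20 mm under the jig's hinged leaf without lifting the leaf, so that the bar stands over the blank. Finish while holding: still gripping the bar and pressing the plate flat and firmly down on the blank, with everything else on the bench left where it was.

Things in the scene. Friction and masses are not known exactly. Their poses are not given: they have to be found in the camera images.
- jig: Grey metal jig, fixed; place and yaw (within 0.3 rad) vary. Origin: on the bench under the recess centre; x runs from the recess to the leaf, away from the robot; z up. Deck x -45 to 32, y -50 to 50 mm, top 12 mm above the bench; behind it, x 32 to 115, a ledge 20 mm above the bench, under the leaf. A stop under the leaf at x 68 mm ends the slot. Hinge ears at x 91-109, y +-45 mm, 38 mm high
- recess (a point): Centre of the floor of the round recess, 7 mm above the bench (5 mm below the deck's top). The recess is 53.5 mm across with a 1.5 mm chamfer
- leaf (a joint): Tilt of the leaf, rad: 0 = lying down (as it starts), grows as its free edge is lifted. Held down only by its weight and a weak spring (about 1 N at the free edge)
- leaf_edge (a point): Middle of the lower side of the leaf's free edge, at jig x = 40 mm, 28 mm above the bench with the leaf down. The leaf is a thin steel flap, 60 mm long (jig x 40 to 100), 78 mm wide, 4 mm thick, hinged at jig x = 100 mm, lying level with a slot 8 mm high between it and the ledge
- disc: Round aluminium blank, 50 mm across, 14 mm thick, about 75 g, lying flat on the bench. Origin: centre of its underside. Seated in the recess it stands 9 mm proud of the deck, its top 21 mm above the bench (1 mm above the ledge)
- cover: Aluminium plate 90 x 60 x 3 mm with an upright dark steel bar across it to hold it by; about 120 g. Origin: on the underside, below the bar. Plate x from -30 to its front edge at +60 mm, y -30 to 30. Bar 12 mm thick (x), 60 mm long (y), 3 to 33 mm above the underside. Starts flat on the bench, front (+x) pointing away from the robot within 0.5 rad
- cover_edge (a point): Middle of the cover plate's front edge, on its underside (x = 60 mm)
- square: Square aluminium blank 50 x 50 x 14 mm that does not fit the recess, a bystander. Origin: centre of its underside
- jar: Amber glass jar, 44 mm across, 70 mm high, a bystander. Origin: centre of its underside
- weight: Brass balance weight, 32 mm across, 42 mm high, a bystander. Origin: centre of its underside
- collar: Steel ring 48 mm across, 12 mm high, a bystander. Origin: centre of its underside
- driver: Screwdriver lying on the bench beyond the jig, a bystander
- dish: White ceramic dish, 80 mm across, 25 mm high, beyond the jig, a bystander. Origin: centre of its underside
- tin: Small round metal tin, 50 mm across, 45 mm high, at the left, a bystander. Origin: centre of its underside
Not all that is in view belongs to the job. What is shaped like the disc but orange or purple is not meant.

How it is judged:
By the outcome, as a careful person would: the job done as asked, in the order asked, and still so for the second after the job is handed in, while the arm keeps its last pose, push and grip.
It also fails if it takes over 54 s, if anything falls off the work surface, if the arm or the gripper's body presses on something with over 40 N, if the wrist force passes 120 N, or if a joint passes its speed limit or range.

## Working session

There is one attempt and no reset: what is moved stays moved. The work goes in short steps, Python scripts to look and compute and a shell command to move; the robot and the scene stay as the last step left them, time stands still between calls to the robot, and variables do not carry over. Pictures are saved under pics/ and viewed, at most 10 in all, crops included, and the job is handed in when it is done.

```bash
mkdir -p pics; ls
python3 - <<'E'
from bench import r
import cv2,numpy as np
for n in("scene","top"):
    c=r.camera(n); cv2.imwrite(f"pics/{n}0.png",c["img"][:,:,::-1])
    print(n,c["camera_matrix"],c["xyz"],c["attitude"])
    for t in["disc","jig","recess","leaf","cover","square","collar","tin","jar","weight","dish"]:
        print(t,[(np.round(d["score"],2),np.round(d["bbox"]).tolist()) for d in r.outline_of(t,n)][:4])
print(r.read_state())
E
```

```text
pics
scene [[507.38248655   0.         320.36723215]
 [  0.         507.38248655 247.03318753]
 [  0.           0.           1.        ]] [ 1.19354009 -0.18694537  1.01958267] [ 0.7879441   0.53970688 -0.17177983 -0.24156214]
disc [(np.float64(0.88), [149.0, 284.0, 22.0, 24.0]), (np.float64(0.59), [187.0, 258.0, 21.0, 20.0]), (np.float64(0.54), [184.0, 228.0, 22.0, 18.0])]
jig []
recess [(np.float64(0.87), [284.0, 271.0, 71.0, 70.0])]
leaf [(np.float64(0.69), [404.0, 239.0, 19.0, 29.0]), (np.float64(0.64), [287.0, 278.0, 38.0, 33.0])]
cover [(np.float64(0.56), [194.0, 317.0, 39.0, 40.0])]
square [(np.float64(0.9), [391.0, 202.0, 23.0, 18.0]), (np.float64(0.57), [284.0, 273.0, 68.0, 68.0])]
collar [(np.float64(0.5), [248.0, 213.0, 19.0, 20.0])]
tin [(np.float64(0.88), [458.0, 200.0, 23.0, 25.0]), (np.float64(0.75), [249.0, 215.0, 20.0, 17.0])]
jar [(np.float64(0.83), [406.0, 240.0, 23.0, 28.0]), (np.float64(0.45), [193.0, 318.0, 40.0, 41.0])]
weight [(np.float64(0.61), [380.0, 309.0, 35.0, 32.0]), (np.float64(0.54), [313.0, 196.0, 12.0, 16.0])]
dish [(np.float64(0.93), [382.0, 309.0, 
[... 1119 characters left out ...]
0768,  0.33217927, -0.06468273,  1.4601239 ,  0.02156838,
        1.34990029, -0.088486  ]), 'joint_vel': array([-4.48078558e-04,  1.59893829e-03, -2.79461929e-05,  1.61954943e-03,
        3.96834778e-04,  6.09850338e-04,  3.05343429e-05]), 'joint_torque': array([ 2.65200497e-04, -6.23045397e+01,  2.43623561e-02, -3.90116608e+01,
       -6.12998405e-02,  3.15092469e-02,  4.89462423e-06]), 'ee_pos': array([0.23458938, 0.57931438, 0.233577  ]), 'eef_rot': array([ 1.91212286e-01,  9.81548705e-01,  4.35612676e-05, -1.33190679e-05]), 'ft_force': array([-0.63546226,  0.38384176, -0.58822281]), 'torque': array([ 0.0106028 , -0.0490732 , -0.00322443]), 'grip_force': 0.0, 'width': 0.0873509353561076}
```

Run:
```python
import cv2
a=cv2.imread("pics/top0.png");b=cv2.imread("pics/scene0.png")
cv2.imwrite("pics/t1.png",cv2.resize(a[130:370,240:560],(800,600),interpolation=cv2.INTER_CUBIC))
cv2.imwrite("pics/s1.png",cv2.resize(b[180:360,120:360],(800,600),interpolation=cv2.INTER_CUBIC))
```

```text
(no output)
```

View pics/top0.png

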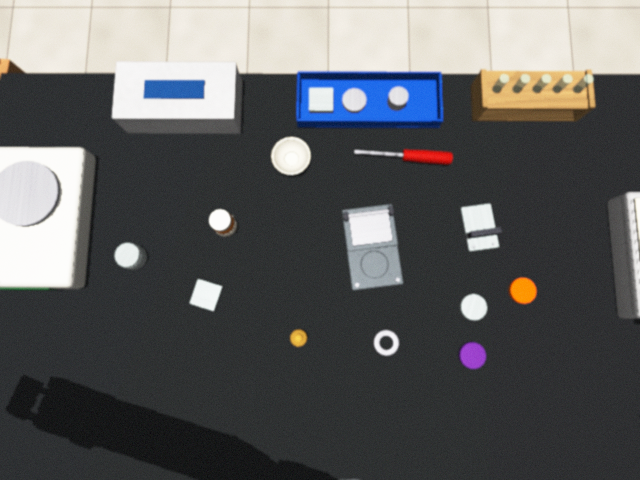

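View pics/t1.png

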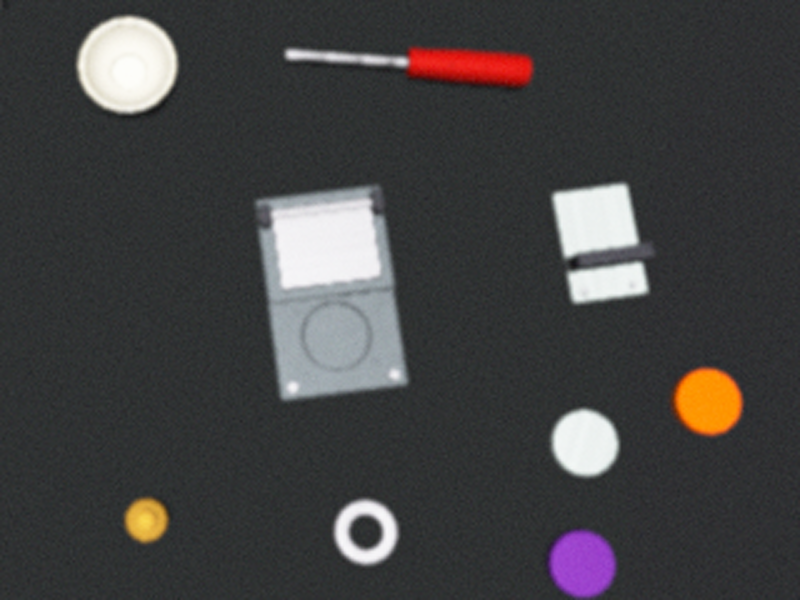

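View pics/s1.png

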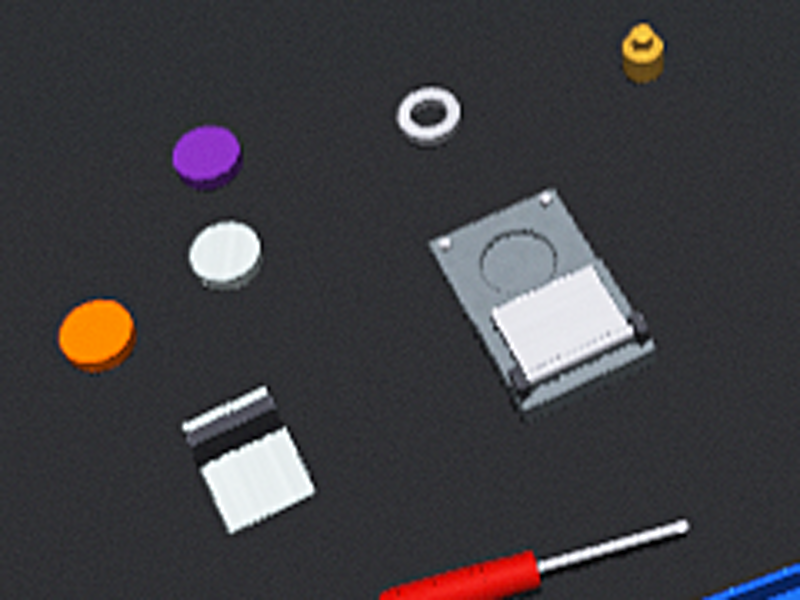

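Top picture candidates for the disc are silver (474,307), orange (523,290), purple (473,355), the white ring/collar (386,343) and the silver round in the blue tray (354,100). I choose the plain silver one at (474,307); the close crop shows a solid flat aluminium blank. The jig's recess is at about (375,264) with the leaf beyond it, and the cover is at (481,227) with its dark bar nearer the robot.

```bash
cat > h.py <<'E'
import cv2,numpy as np
from scipy.spatial.transform import Rotation as R
from scipy.optimize import least_squares
from bench import r
def ray(c,uv,z):
    uv=np.atleast_2d(uv).astype(float); d=np.c_[uv,np.ones(len(uv))]@np.linalg.inv(c["camera_matrix"]).T
    d=d@R.from_quat(c["attitude"]).as_matrix().T; o=np.array(c["xyz"]); z=np.broadcast_to(z,len(uv))
    return o+d*((z-o[2])/d[:,2])[:,None]
def proj(c,P):
    p=(np.atleast_2d(P)-c["xyz"])@R.from_quat(c["attitude"]).as_matrix(); p=p@np.array(c["camera_matrix"]).T
    return p[:,:2]/p[:,2:]
def comp(mask,uv):
    n,l,s,ce=cv2.connectedComponentsWithStats(mask.astype(np.uint8)); u,v=map(int,uv); return l==l[v,u]
def hull(m): return cv2.convexHull(np.argwhere(m)[:,::-1].astype(np.int32).reshape(-1,1,2))
def T(x,y,a,P):
    P=np.array(P,float); return np.c_[x+np.cos(a)*P[:,0]-np.sin(a)*P[:,1], y+np.sin(a)*P[:,0]+np.cos(a)*P[:,1],P[:,2]]
def fit(c,solid,hull_pts,x0):
    # pose (x,y,yaw) whose projected convex hull fits the observed hull outline (symmetric distances)
    ob=hull_pts.reshape(-1,1,2).astype(np.float32)
    def f(q):
        pr=cv2.convexHull(proj(c,T(*q,solid)).astype(np.float32)); 
        s=lambda h:np.concatenate([np.linspace(a,b,12,endpoint=False) for a,b in zip(h[:,0],np.roll(h[:,0],-1,0))])
        e1=[cv2.pointPolygonTest(pr,tuple(map(float,p)),True) for p in s(ob)]
        e2=[cv2.pointPolygonTest(ob,tuple(map(float,p)),True) for p in s(pr)]
        # subpixel: outline through pixel centres lies ~0.5 px inside
        return np.r_[np.array(e1)-.5,np.array(e2)+.5]
    z=least_squares(f,x0,diff_step=1e-3,x_scale=[.01,.01,.05],loss="soft_l1"); return z.x,np.sqrt(np.mean(z.fun**2))
def box(x0,x1,y0,y1,z0,z1): return [[x,y,z] for x in(x0,x1) for y in(y0,y1) for z in(z0,z1)]
JIG=box(-.045,.032,-.05,.05,0,.012)+box(.032,.115,-.05,.05,0,.020)
PLATE=box(-.03,.06,-.03,.03,0,.003)
th=np.linspace(0,2*np.pi,40,endpoint=False)
DISC=[[.025*np.cos(t),.025*np.sin(t),z] for t in th for z in(0,.014)]
def move(xyz,yawx):
    """tool-frame shift/turn to bring TCP to xyz with tool x axis at world angle yawx (tool down)"""
    s=r.read_state(); M=R.from_quat(s["eef_rot"]).as_matrix(); d=M.T@(np.array(xyz)-s["ee_pos"])
    a=np.arctan2(M[1,0],M[0,0]); t=-(yawx-a); t=(t+np.pi/2)%np.pi-np.pi/2
    print("tool shift mm",np.round(d*1000,1),"turn",round(t,3),"tool x yaw",round(a,3),"pos",np.round(s["ee_pos"],4),"t",s["time"])
E
python3 - <<'E'
from h import *
for n,js,ds,cs in(("top",(352,280),(474,307),(480,215)),("scene",(260,255),(187,256),(195,325))):
    c=r.camera(n); im=c["img"]; g=im.max(2).astype(int); sat=g-im.min(2)
    fg=(g>75)&(sat<60)
    for nm,uv,S,a0 in(("jig",js,JIG,-0.1),("disc",ds,DISC,0),("plate",cs,PLATE,.1)):
        m=comp(fg,uv)
        if nm=="plate" and n=="top": m|=comp(fg,(481,245))
        p=ray(c,uv,.01)[0]; h=hull(m)
        print(n,nm,m.sum(),[f"{v:.4f}" for v in ray(c,h[:,0].mean(0),.01)[0][:2]],*[ (np.round(q,4),round(e,2)) for q,e in[fit(c,S,h,[p[0],p[1],a0])]])
E
```

```text
Traceback (most recent call last):
  File "h.py", line 27, in fit
    z=least_squares(f,x0,diff_step=1e-3,x_scale=[.01,.01,.05],loss="soft_l1"); return z.x,np.sqrt(np.mean(z.fun**2))
ValueError: operands could not be broadcast together with shapes (348,) (336,)
```

```bash
python3 - <<'E'
s=open("h.py").read()
s=s.replace("return np.r_[np.array(e1)-.5,np.array(e2)+.5]","return np.sqrt(np.mean(np.clip(np.array(e1)-.5,-4,4)**2)+np.mean(np.clip(np.array(e2)+.5,-4,4)**2))")
s=s.replace('z=least_squares(f,x0,diff_step=1e-3,x_scale=[.01,.01,.05],loss="soft_l1"); return z.x,np.sqrt(np.mean(z.fun**2))',
 'z=minimize(f,x0,method="Nelder-Mead",options=dict(initial_simplex=np.array(x0)+np.r_[np.zeros((1,3)),np.diag([.02,.02,.15])],xatol=1e-4,fatol=1e-4)); return z.x,z.fun')
s=s.replace("import least_squares","import minimize")
open("h.py","w").write(s)
E
python3 - <<'E'
from h import *
for n,js,ds,cs in(("top",(352,280),(474,307),(480,215)),("scene",(260,255),(187,256),(195,325))):
    c=r.camera(n); im=c["img"]; g=im.max(2).astype(int); sat=g-im.min(2)
    fg=(g>75)&(sat<60)
    for nm,uv,S,a0,x0 in(("jig",js,JIG,-0.1,None),("disc",ds,DISC,0,None),("plate",cs,PLATE,.1,None)):
        m=comp(fg,uv)
        if nm=="plate" and n=="top": m|=comp(fg,(481,245))
        h=hull(m); M=cv2.moments(h); p=ray(c,[M["m10"]/M["m00"],M["m01"]/M["m00"]],.01)[0]
        q,e=fit(c,S,h,[p[0]-(.035 if nm=="jig" else .015 if nm=="plate" else 0),p[1],a0])
        print(n,nm,m.sum(),np.round(q,4),round(e,2))
        if nm=="disc" : print("moment",p)
E
```

```text
top jig 4244 [ 0.5322 -0.0599  0.1314] 1.62
top disc 633 [ 4.490e-01 -2.541e-01  2.000e-04] 1.46
moment [ 0.44868349 -0.25348104  0.01      ]
top plate 1489 [ 0.5948 -0.2764  0.134 ] 2.78
scene jig 2418 [ 0.5276 -0.0595  0.1471] 0.97
scene disc 360 [ 0.4485 -0.2541  0.1144] 0.67
moment [ 0.45088726 -0.25404149  0.01      ]
scene plate 663 [ 0.63   -0.2733  0.0993] 3.1
```

Run:
```python
from h import *
out=[]
for n,w,q in(("top",(330,190,180,135),(.5322,-.0599,.1314)),("scene",(240,220,100,75),(.5276,-.0595,.1471))):
    c=r.camera(n); k=800/w[2]; im=cv2.resize(c["img"][w[1]:w[1]+w[3],w[0]:w[0]+w[2],::-1],None,fx=k,fy=k,interpolation=cv2.INTER_CUBIC)
    D=lambda P,col:cv2.polylines(im,[np.int32(((proj(c,T(*Q,P))+.5-w[:2])*k))],True,col,1)
    for Q,col in((q,(0,0,255)),((.530,-.0597,.139),(0,255,0))):
        D([[-.045,-.05,.012],[-.045,.05,.012],[.032,.05,.012],[.032,-.05,.012]],col)
        D([[.115,-.05,.02],[.115,.05,.02],[.032,.05,.02],[.032,-.05,.02]],col)
        D([[.0267*np.cos(t),.0267*np.sin(t),.012] for t in th],col)
    if n=="top":
        Q=(.5948,-.2764,.134);D([[-.03,-.03,.003],[-.03,.03,.003],[.06,.03,.003],[.06,-.03,.003]],(0,0,255));D([[-.006,-.03,.033],[-.006,.03,.033],[.006,.03,.033],[.006,-.03,.033]],(0,200,0))
        Q=(.449,-.2541,0);D([[.025*np.cos(t),.025*np.sin(t),.014] for t in th],(0,0,255))
    cv2.imwrite(f"pics/o_{n}.png",im)
```

```text
(no output)
```

View pics/o_top.png

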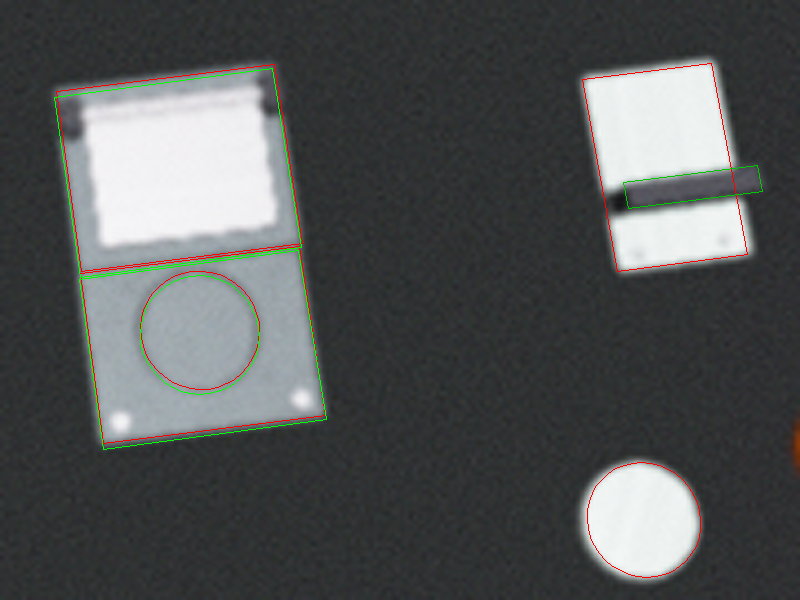

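View pics/o_scene.png

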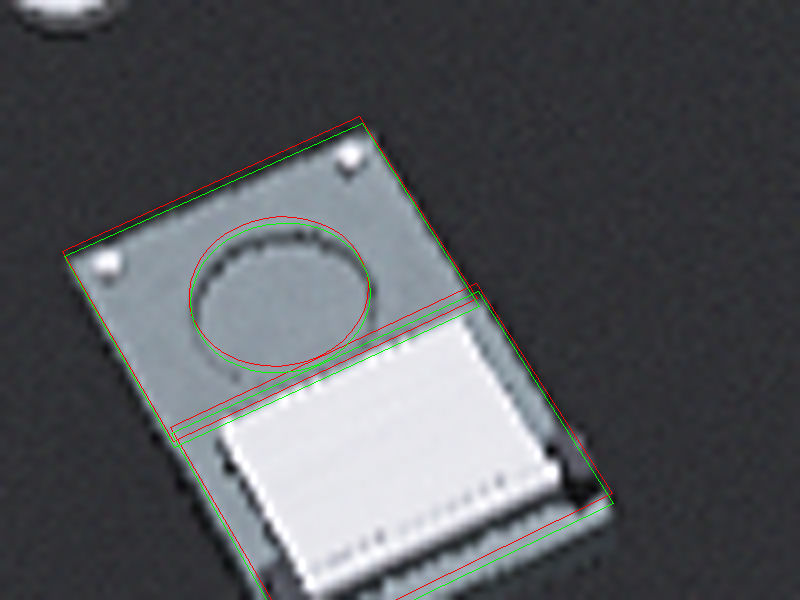

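The top overlay puts the jig outline, recess ring, plate and disc within about 1 px. The scene view agrees once the recess is moved by about 1 px. So jig (0.532,-0.060, yaw 0.133), disc (0.449,-0.2545), cover (0.595,-0.2765, yaw 0.134).

```bash
python3 -m pendant '[[-0.035,-0.016,0,0],[-0.035,-0.016,0,0],[-0.035,-0.016,0,0],[-0.035,-0.016,0,0],[-0.035,-0.016,0,0],[-0.035,-0.016,0,0],[-0.035,-0.016,0,0],[-0.035,-0.016,0,0]]' 1 20
python3 -m pendant '[[-0.035,-0.016,0,0],[-0.035,-0.016,0,0],[-0.011,-0.035,0,0],[-0.011,-0.035,0,0],[-0.011,-0.035,0,0],[-0.011,-0.035,0,0],[-0.011,-0.035,0,0],[-0.011,-0.035,0,0]]'
python3 -m pendant '[[-0.011,-0.035,0,0],[-0.011,-0.035,0,0],[-0.011,-0.035,0,0],[-0.011,-0.035,0,0],[-0.011,-0.035,0,0],[-0.011,-0.035,0,0],[-0.011,-0.035,0,0],[-0.011,-0.035,0,0]]'
python3 -m pendant '[[0,0,0,0.12],[0,0,0,0.12],[0,0,0,0.12],[0,0,0,0.12],[0,0,0,0.12],[0,0,0,0.12],[0,0,0,0.12],[0,0,0,0.12]]'
python3 -c "
from h import *
move([.449,-.2545,.1],.133);print(r.read_state()['joint_positions'])"
```

```text
time: 2.12
ee_pos: [0.4471, 0.354, 0.2339]
eef_rot: [0.191, 0.982, 0.0, 0.0]
ft_force: [0.1, 0.2, -0.8]
width: 0.0871
grip_force: 0.0
time: 2.78
ee_pos: [0.4809, 0.0785, 0.2337]
eef_rot: [0.191, 0.982, 0.0, 0.0]
ft_force: [1.1, -0.2, 0.4]
width: 0.0872
grip_force: 0.0
time: 3.45
ee_pos: [0.4573, -0.2141, 0.2339]
eef_rot: [0.191, 0.982, 0.0, 0.001]
ft_force: [1.5, -0.3, 0.7]
width: 0.0869
grip_force: 0.0
time: 4.12
ee_pos: [0.4578, -0.2123, 0.2336]
eef_rot: [0.625, 0.78, 0.0, 0.0]
ft_force: [0.2, -0.8, -0.4]
width: 0.0871
grip_force: 0.0
tool shift mm [-39.3 -17.8 133.6] turn -1.484 tool x yaw 1.791 pos [ 0.4578 -0.2123  0.2336] t 4.1167
[-0.27207805  0.05216783  0.64498609  1.80284373 -0.03287039  1.29693866
  0.60123036]
```

```bash
python3 -m pendant '[[0,0,0,0.12],[0,0,0,0.12],[0,0,0,0.12],[0,0,0,0.12],[0,0,0,0.12],[0,0,0,0.12],[0,0,0,0.12],[0,0,0,0.12]]'
python3 -m pendant '[[0,0,0,0.12],[0,0,0,0.12],[0,0,0,0.12],[0,0,0,0.12],[0,0,0,0.12],[0,0,0,0.098],[0,0,0,0],[0,0,0,0]]'
python3 -c "
from h import *
move([.449,-.2545,.06],.133);print(r.read_state()['joint_positions'])"
```

```text
time: 4.78
ee_pos: [0.4578, -0.2123, 0.2336]
eef_rot: [0.915, 0.404, 0.0, -0.0]
ft_force: [0.8, -0.4, 0.4]
width: 0.0869
grip_force: 0.0
time: 5.45
ee_pos: [0.4578, -0.2123, 0.2336]
eef_rot: [0.997, 0.071, 0.0, -0.0]
ft_force: [-0.2, 0.4, 0.2]
width: 0.0871
grip_force: 0.0
tool shift mm [-14.7  40.6 173.6] turn 0.009 tool x yaw 0.142 pos [ 0.4578 -0.2123  0.2336] t 5.45
[-0.32415146  0.05220331  0.6998621   1.80488029 -0.03516849  1.29683925
 -1.04417972]
```

```bash
python3 -m pendant '[[-0.015,0.02,0.03,0.009],[0,0.02,0.035,0],[0,0,0.035,0],[0,0,0.035,0],[0,0,0.035,0],[0,0,0.01,0],[0,0,0,0]]'
python3 -c "
from h import *
move([.449,-.2545,.018],.133)
for n in('top','scene'):
    c=r.camera(n); u,v=map(int,proj(c,[.449,-.2545,.03])[0]); cv2.imwrite(f'pics/g_{n}.png',cv2.resize(c['img'][v-50:v+50,u-66:u+66,::-1],(528,400),interpolation=cv2.INTER_CUBIC))
a=np.hstack([cv2.imread('pics/g_top.png'),cv2.imread('pics/g_scene.png')]);cv2.imwrite('pics/g.png',cv2.resize(a,(800,303)))
"
```

```text
time: 6.03
ee_pos: [0.4466, -0.2534, 0.0515]
eef_rot: [0.998, 0.066, -0.002, -0.001]
ft_force: [0.0, -0.4, 0.5]
width: 0.087
grip_force: 0.0
tool shift mm [ 2.4  1.4 33.5] turn -0.001 tool x yaw 0.132 pos [ 0.4466 -0.2534  0.0515] t 6.0333
```

View pics/g.png

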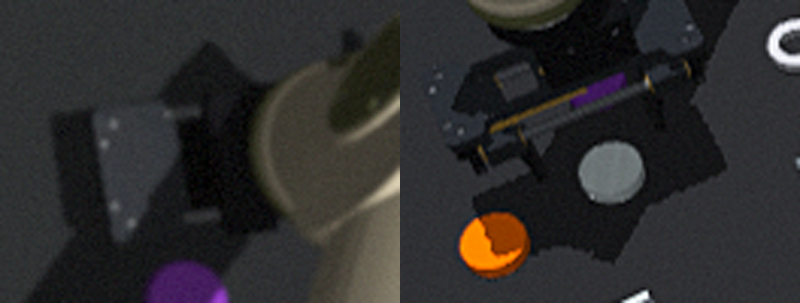

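The top view shows the gripper over the blank. The scene view shows the silver blank at (612,172) in the crop, between the two open fingers, with purple and orange clear to the sides.

```bash
python3 -m pendant '[[0.0024,0.0014,0.02,0],[0,0,0.0135,0],[0,0,0,0],[0,0,0,0]]'
python3 -m pendant '[[0,0,0,0],[0,0,0,0],[0,0,0,0],[0,0,0,0],[0,0,0,0],[0,0,0,0],[0,0,0,0],[0,0,0,0]]' 0.3 20
python3 -m pendant '[[0,0,0,0],[0,0,0,0],[0,0,0,0],[0,0,0,0]]' 0 25
```

```text
time: 6.47
ee_pos: [0.4517, -0.2555, 0.0217]
eef_rot: [0.998, 0.065, 0.001, 0.0]
ft_force: [0.1, 0.0, 0.9]
width: 0.0873
grip_force: 0.0
time: 7.13
ee_pos: [0.4508, -0.2551, 0.0201]
eef_rot: [0.998, 0.065, -0.0, -0.0]
ft_force: [-0.6, 1.3, 1.8]
width: 0.0486
grip_force: 20.0
time: 7.47
ee_pos: [0.4508, -0.255, 0.0201]
eef_rot: [0.998, 0.065, 0.0, -0.0]
ft_force: [0.3, 2.3, 2.6]
width: 0.049
grip_force: 25.0
```

```bash
python3 -m pendant '[[0,0,0,0],[0,0,0,0],[-0.001,0,0.0025,0],[0,0,0,0],[0,0,0,0]]' 0.68
python3 -m pendant '[[0,0,0,0],[0,0,0,0],[0,0,0,0],[0,0,0,0],[0,0,0,0]]' 0.3 30
python3 -m pendant '[[0,0,-0.01,0],[0,0,-0.02,0],[0,0,-0.03,0],[0,0,-0.03,0],[0,0,0,0],[0,0,0,0]]'
python3 -c "
from h import *
move([.532,-.060,.09],.133)"
```

```text
time: 7.88
ee_pos: [0.4495, -0.2553, 0.0172]
eef_rot: [0.998, 0.065, -0.0, -0.0]
ft_force: [-0.5, -0.2, -0.4]
width: 0.0589
grip_force: 0.0
time: 8.3
ee_pos: [0.4498, -0.2552, 0.0175]
eef_rot: [0.998, 0.065, -0.0, -0.0]
ft_force: [0.2, 0.7, -0.2]
width: 0.0488
grip_force: 30.0
time: 8.8
ee_pos: [0.4509, -0.2556, 0.1095]
eef_rot: [0.998, 0.065, 0.002, 0.0]
ft_force: [-0.5, -0.6, -0.7]
width: 0.0486
grip_force: 30.0
tool shift mm [ 105.7 -183.5   19.7] turn -0.003 tool x yaw 0.13 pos [ 0.4509 -0.2556  0.1095] t 8.8
```

```bash
python3 -m pendant '[[0.0176,-0.0306,0,0],[0.0176,-0.0306,0,0],[0.0176,-0.0306,0,0],[0.0176,-0.0306,0,0],[0.0176,-0.0306,0,0],[0.0176,-0.0306,0,0],[0,0,0.03,0],[0,0,0,0]]'
python3 -m pendant '[[0,0,0.02,0],[0,0,0.01,0],[0,0,0,0],[0,0,0,0]]'
python3 -c "
from h import *
move([.532,-.060,.0245],.133)
c=r.camera('scene'); u,v=map(int,proj(c,[.532,-.06,.03])[0]); I=cv2.resize(c['img'][v-45:v+45,u-60:u+60,::-1],(800,600),interpolation=cv2.INTER_CUBIC)
k=800/120; s=r.read_state()
for Q,z,col,rad in(((.532,-.06,0),.012,(0,255,0),.02675),((*s['ee_pos'][:2],0),s['ee_pos'][2]-.0175,(0,0,255),.025),((*s['ee_pos'][:2],0),s['ee_pos'][2]-.0035,(255,0,255),.025)):
    cv2.polylines(I,[np.int32((proj(c,T(*Q,[[rad*np.cos(t),rad*np.sin(t),z] for t in th]))+.5-[u-60,v-45])*k)],True,col,1)
cv2.imwrite('pics/p1.png',I)"
```

```text
time: 9.47
ee_pos: [0.5285, -0.0565, 0.073]
eef_rot: [0.998, 0.067, -0.003, -0.0]
ft_force: [-2.4, -0.7, -1.9]
width: 0.0485
grip_force: 30.0
time: 9.8
ee_pos: [0.5301, -0.0603, 0.0475]
eef_rot: [0.998, 0.064, -0.001, 0.0]
ft_force: [0.1, -0.1, 0.3]
width: 0.0489
grip_force: 30.0
tool shift mm [ 2.  -0.1 23. ] turn -0.004 tool x yaw 0.129 pos [ 0.5301 -0.0603  0.0475] t 9.8
```

View pics/p1.png

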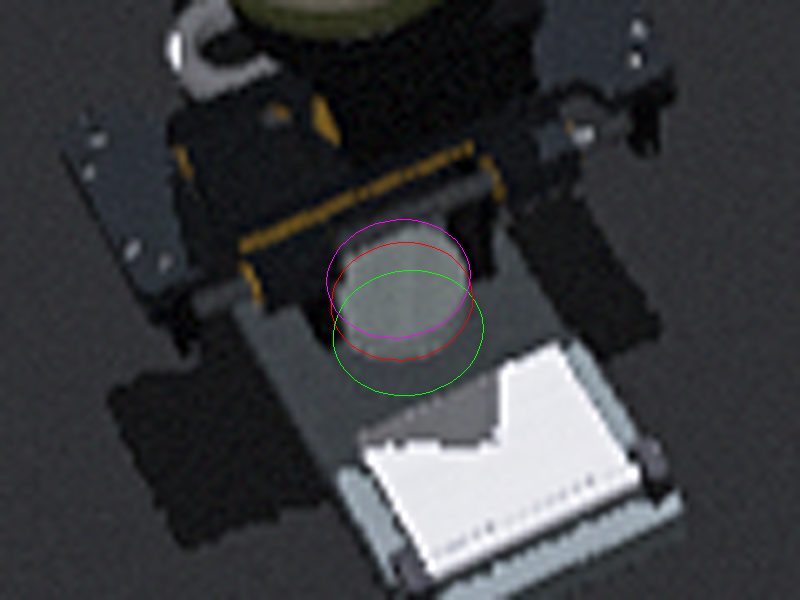

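The blank hangs level in the fingers, its top centred at about (405,282) in the crop. That is about 1 px right of the prediction, so it sits within 2 mm of the TCP. The leaf is down.

```bash
python3 -m pendant '[[0.0012,0.0003,0.008,0],[0,0,0.006,0],[0,0,0.002,0],[0,0,0,0],[0,0,0,0]]'
python3 -m pendant '[[0,0,0.001,0],[0,0,0.001,0],[0,0,0.001,0],[0,0,0.001,0],[0,0,0,0]]'
python3 -m pendant '[[0,0,0.001,0],[0,0,0.001,0],[0,0,0.001,0],[0,0,0,0],[0,0,0,0]]'
```

```text
time: 10.27
ee_pos: [0.5319, -0.0597, 0.0315]
eef_rot: [0.998, 0.065, -0.0, 0.0]
ft_force: [-0.1, 0.8, -1.1]
width: 0.0487
grip_force: 30.0
time: 10.68
ee_pos: [0.5319, -0.0596, 0.0274]
eef_rot: [0.998, 0.065, -0.0, -0.0]
ft_force: [0.0, 0.4, -0.7]
width: 0.049
grip_force: 30.0
time: 11.1
ee_pos: [0.532, -0.0596, 0.0245]
eef_rot: [0.998, 0.065, 0.0, -0.0]
ft_force: [-0.4, 0.8, 0.4]
width: 0.049
grip_force: 30.0
```

```bash
python3 -m pendant '[[0,0,0.0007,0],[0,0,0.0006,0],[0,0,0,0],[0,0,0,0]]'
python3 -m pendant '[[0,0,0,0],[0,0,0,0],[0,0,0,0],[0,0,0,0],[0,0,-0.003,0],[0,0,-0.02,0],[0,0,-0.03,0],[0,0,-0.03,0]]' 0.7
python3 -c "
from h import *
move([.595,-.2765,.11],.134+np.pi/2)"
```

```text
time: 11.43
ee_pos: [0.5321, -0.0597, 0.0243]
eef_rot: [0.998, 0.065, 0.0, -0.0]
ft_force: [-7.6, -0.2, 17.6]
width: 0.0492
grip_force: 30.0
time: 12.1
ee_pos: [0.5311, -0.0601, 0.1065]
eef_rot: [0.998, 0.065, -0.001, 0.0]
ft_force: [0.4, 0.5, 0.2]
width: 0.061
grip_force: 0.0
tool shift mm [ 35.5 222.9  -3.4] turn 1.566 tool x yaw 0.129 pos [ 0.5311 -0.0601  0.1065] t 12.1
```

```bash
python3 -m pendant '[[0.005,0.032,0,0],[0.005,0.032,0,0],[0.005,0.032,0,0],[0.005,0.032,0,0],[0.005,0.032,0,0],[0.005,0.032,0,0],[0.005,0.031,0,0],[0,0,0,0]]' 0.6
python3 -m pendant '[[0,0,0,-0.12],[0,0,0,-0.12],[0,0,0,-0.12],[0,0,0,-0.12],[0,0,0,-0.12],[0,0,0,-0.12],[0,0,0,-0.12],[0,0,0,-0.12]]'
python3 -m pendant '[[0,0,0,-0.12],[0,0,0,-0.12],[0,0,0,-0.12],[0,0,0,-0.12],[0,0,0,-0.12],[0,0,0,0],[0,0,0,0]]'
python3 -c "
from h import *
move([.595,-.2765,.08],.134+np.pi/2)
c=r.camera('scene'); I=[]
for p,q,k in(([.545,-.06,.02],0,5),([.6,-.2765,.02],1,5)):
    u,v=map(int,proj(c,p)[0]); J=cv2.resize(c['img'][v-60:v+60,u-40:u+40,::-1],None,fx=k,fy=k,interpolation=cv2.INTER_CUBIC)
    P=[[.025*np.cos(t),.025*np.sin(t),.021] for t in th] if not q else [[-.006,-.03,.033],[-.006,.03,.033],[.006,.03,.033],[.006,-.03,.033]]
    cv2.polylines(J,[np.int32((proj(c,T(*((.532,-.06,0) if not q else (.595,-.2765,.134)),P))+.5-[u-40,v-60])*k)],True,(0,0,255),1); I.append(J)
cv2.imwrite('pics/q1.png',np.hstack(I))"
```

```text
time: 12.77
ee_pos: [0.5944, -0.2836, 0.1061]
eef_rot: [0.998, 0.062, -0.001, 0.002]
ft_force: [-0.4, -1.1, 0.2]
width: 0.0522
grip_force: 0.0
time: 13.43
ee_pos: [0.5953, -0.2764, 0.1059]
eef_rot: [0.854, 0.521, -0.0, -0.0]
ft_force: [-0.4, 0.3, -0.7]
width: 0.052
grip_force: 0.0
time: 14.02
ee_pos: [0.5954, -0.2764, 0.106]
eef_rot: [0.665, 0.747, -0.0, -0.0]
ft_force: [0.5, -0.3, -0.4]
width: 0.0521
grip_force: 0.0
tool shift mm [-0.1 -0.4 26. ] turn -0.019 tool x yaw 1.686 pos [ 0.5954 -0.2764  0.106 ] t 14.0167
```

View pics/q1.png

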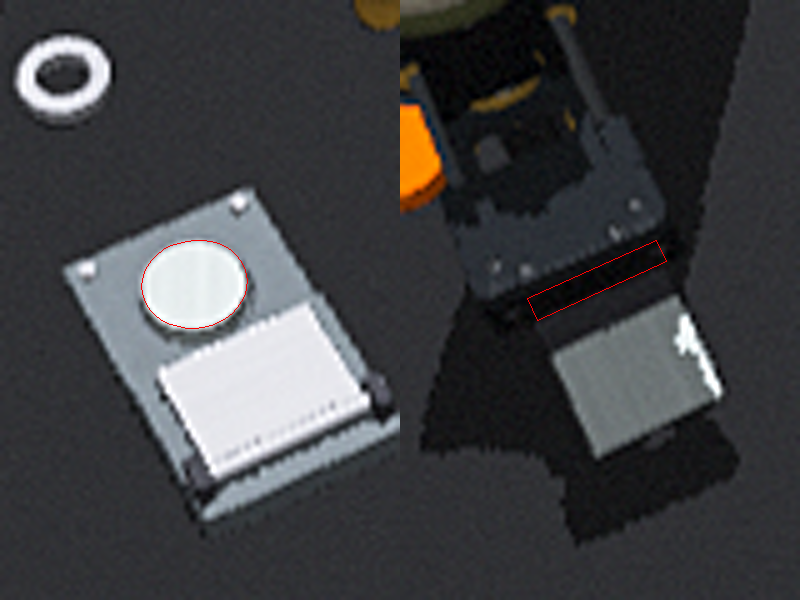

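The blank's top matches the seated-height outline (21 mm) in the recess, and the leaf is down. The gripper stands squarely over the bar, at about (597,280) in the crop.

```bash
python3 -m pendant '[[0,0,0.03,-0.017],[0,0,0.03,0],[0,0,0.02,0],[0,0,0.0085,0],[0,0,0,0],[0,0,0,0]]'
python3 -m pendant '[[0,0,0,0],[0,0,0,0],[0,0,0,0],[0,0,0,0],[0,0,0,0],[0,0,0,0],[0,0,0,0],[0,0,0,0]]' 0 45
python3 -m pendant '[[0,0,0,0],[0,0,0,0]]'
```

```text
time: 14.57
ee_pos: [0.5957, -0.2764, 0.018]
eef_rot: [0.658, 0.753, -0.0, 0.0]
ft_force: [0.4, -0.0, 0.9]
width: 0.0521
grip_force: 0.0
time: 15.23
ee_pos: [0.5956, -0.2762, 0.0178]
eef_rot: [0.657, 0.753, 0.0, 0.0]
ft_force: [0.8, 0.5, 0.4]
width: 0.0119
grip_force: 45.0
time: 15.4
ee_pos: [0.5957, -0.2762, 0.0178]
eef_rot: [0.657, 0.754, 0.0, 0.0]
ft_force: [0.0, 0.6, 0.1]
width: 0.0119
grip_force: 45.0
```

```bash
python3 -m pendant '[[0,0,-0.01,0],[0,0,-0.025,0],[0,0,-0.03,0],[0,0,-0.02,0],[0,0,0,0],[0,0,0,0]]'
python3 -c "
from h import *
move([.4973,-.0646,.0678],.133+np.pi/2)"
```

```text
time: 15.9
ee_pos: [0.5962, -0.2765, 0.1043]
eef_rot: [0.657, 0.754, 0.001, 0.001]
ft_force: [0.0, 0.1, -1.4]
width: 0.0116
grip_force: 45.0
tool shift mm [223.4 -69.3  36.2] turn 0.003 tool x yaw 1.707 pos [ 0.5962 -0.2765  0.1043] t 15.9
```

```bash
python3 -m pendant '[[0.032,-0.01,0,0],[0.032,-0.01,0,0],[0.032,-0.01,0,0],[0.032,-0.01,0,0],[0.032,-0.01,0,0],[0.032,-0.01,0,0],[0.031,-0.009,0,0],[0,0,0,0]]'
python3 -m pendant '[[0,0,0.02,0],[0,0,0.01,0],[0,0,0,0],[0,0,0,0]]'
python3 -c "
from h import *
move([.4973,-.0646,.0403],.133+np.pi/2)
c=r.camera('scene'); s=r.read_state(); u,v=map(int,proj(c,[.54,-.06,.03])[0]); k=800/120; I=cv2.resize(c['img'][v-45:v+45,u-60:u+60,::-1],(800,600),interpolation=cv2.INTER_CUBIC)
z=s['ee_pos'][2]-.0178
P=[[-.03,-.03,z+.003],[-.03,.03,z+.003],[.06,.03,z+.003],[.06,-.03,z+.003]]
for Q,P,col in(((*s['ee_pos'][:2],.133),P,(0,0,255)),((.532,-.06,.133),[[.04,-.039,.032],[.04,.039,.032],[.1,.039,.032],[.1,-.039,.032]],(0,200,0))):
    cv2.polylines(I,[np.int32((proj(c,T(*Q,P))+.5-[u-60,v-45])*k)],True,col,1)
cv2.imwrite('pics/c1.png',I)"
```

```text
time: 16.57
ee_pos: [0.494, -0.0584, 0.1013]
eef_rot: [0.655, 0.756, -0.0, -0.002]
ft_force: [0.6, 1.1, -1.2]
width: 0.0119
grip_force: 45.0
time: 16.9
ee_pos: [0.496, -0.0651, 0.0718]
eef_rot: [0.658, 0.753, -0.001, -0.001]
ft_force: [-0.4, 0.2, -1.0]
width: 0.0118
grip_force: 45.0
tool shift mm [ 0.3  1.4 31.5] turn 0.002 tool x yaw 1.706 pos [ 0.496  -0.0651  0.0718] t 16.9
```

View pics/c1.png

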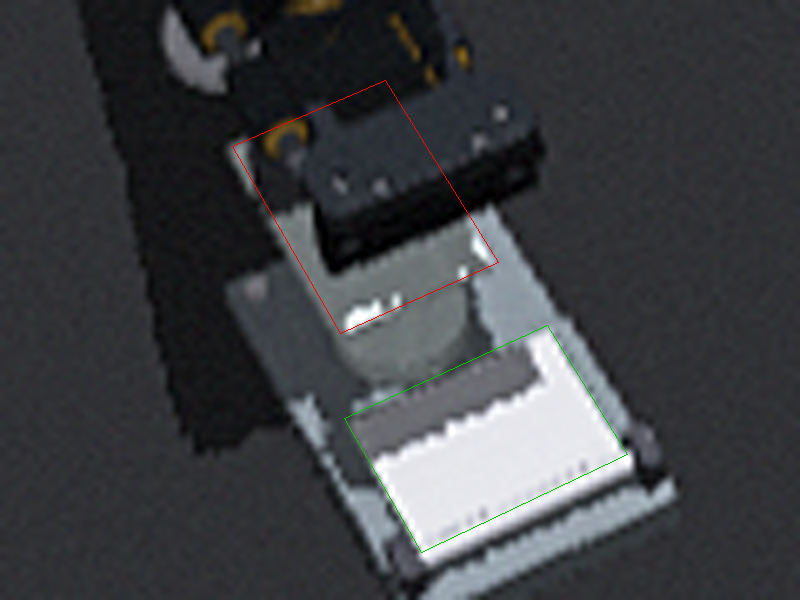

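The plate's front edge runs from about (340,333) to (497,262), parallel to and short of the leaf's free edge at (345,418)-(547,326). It is centred and level with the prediction.

```bash
python3 -m pendant '[[0.0003,0.0014,0.02,0.002],[0,0,0.008,0],[0,0,0.0032,0],[0,0,0,0],[0,0,0,0]]'
python3 -c "
from h import *
move([.532,-.060,.0403],.133+np.pi/2)"
```

```text
time: 17.37
ee_pos: [0.4985, -0.0643, 0.042]
eef_rot: [0.658, 0.753, 0.0, 0.0]
ft_force: [-0.0, -0.1, -1.8]
width: 0.0116
grip_force: 45.0
tool shift mm [-0.2 33.8  1.7] turn 0.001 tool x yaw 1.705 pos [ 0.4985 -0.0643  0.042 ] t 17.3667
```

```bash
python3 -m pendant '[[0,0,0.0013,0],[0,0,0,0],[0,0,0,0]]'
python3 -m pendant '[[0,0.004,0,0],[0,0.004,0,0],[0,0.004,0,0],[0,0.003,0,0],[0,0,0,0],[0,0,0,0]]'
```

```text
time: 17.62
ee_pos: [0.4985, -0.0642, 0.0406]
eef_rot: [0.658, 0.753, 0.0, 0.0]
ft_force: [0.3, 0.3, -1.3]
width: 0.0118
grip_force: 45.0
time: 18.12
ee_pos: [0.5133, -0.0622, 0.0401]
eef_rot: [0.658, 0.753, -0.0, -0.0]
ft_force: [-0.3, 0.5, -2.0]
width: 0.0116
grip_force: 45.0
```

```bash
python3 -c "
from h import *
move([.532,-.060,.0403],.133+np.pi/2)
c=r.camera('scene'); u,v=map(int,proj(c,[.56,-.06,.03])[0]); cv2.imwrite('pics/c2.png',cv2.resize(c['img'][v-34:v+34,u-45:u+45,::-1],(800,600),interpolation=cv2.INTER_CUBIC))"
```

```text
tool shift mm [-0.4 18.8 -0.2] turn 0.001 tool x yaw 1.705 pos [ 0.5133 -0.0622  0.0401] t 18.1167
```

View pics/c2.png

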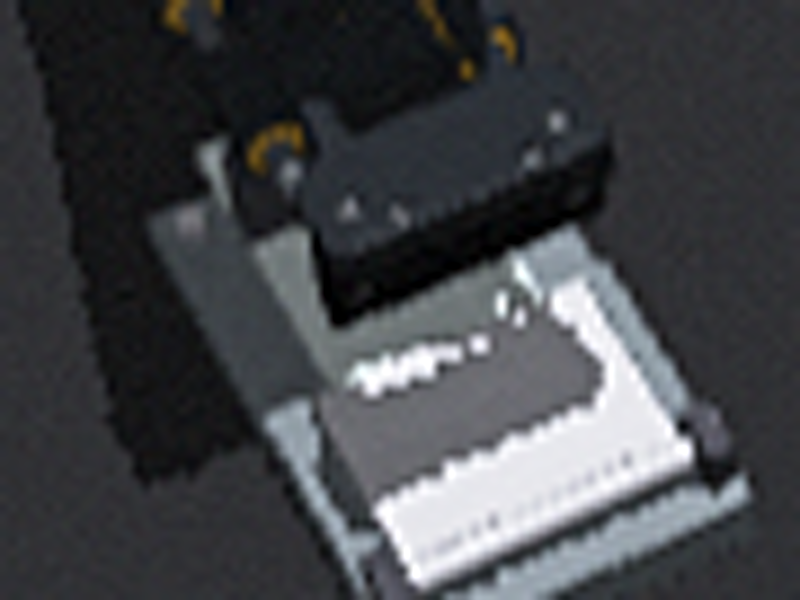

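The plate's front edge is just meeting the leaf's free edge at (345,390)-(530,300); the leaf lies flat and parallel. The remaining check is by force and measurement.

```bash
python3 -m pendant '[[0,0.003,0,0],[0,0.003,0,0],[0,0.003,0,0],[0,0,0,0],[0,0,0,0]]'
python3 -m pendant '[[0,0.003,0,0],[0,0.003,0,0],[0,0.003,0,0],[-0.0003,0.0005,0,0],[0,0,0,0],[0,0,0,0]]'
python3 -c "
from h import *
move([.532,-.060,.0403],.133+np.pi/2)
c=r.camera('scene');im=c['img']; g=im.max(2)
# leaf check: bright leaf's outline corners versus model (leaf down)
m=comp(g>190,proj(c,T(.532,-.06,.133,[[.08,0,.032]]))[0]); print(cv2.minAreaRect(hull(m)),m.sum())
a=cv2.imread('pics/scene0.png')[:,:,::-1].max(2); m0=comp(a>190,proj(c,T(.532,-.06,.133,[[.08,0,.032]]))[0]); print(cv2.minAreaRect(hull(m0)),m0.sum(), 'bottom/right extremes',np.argwhere(m).max(0),np.argwhere(m0).max(0), 'lost px outside old',(m&~m0).sum())"
```

```text
time: 18.58
ee_pos: [0.5223, -0.0609, 0.0402]
eef_rot: [0.658, 0.753, -0.0, -0.0]
ft_force: [0.0, -0.4, -1.3]
width: 0.0119
grip_force: 45.0
time: 19.08
ee_pos: [0.5315, -0.0601, 0.0401]
eef_rot: [0.658, 0.753, -0.0, -0.0]
ft_force: [0.5, 0.1, -2.6]
width: 0.0117
grip_force: 45.0
tool shift mm [-0.   0.5 -0.2] turn 0.001 tool x yaw 1.705 pos [ 0.5315 -0.0601  0.0401] t 19.0833
((319.5, 239.49996948242188), (478.99993896484375, 638.9998779296875), 90.0) 252700
((288.2280578613281, 275.9220886230469), (24.32365608215332, 35.8201789855957), 64.79887390136719) 816 bottom/right extremes [479 639] [293 309] lost px outside old 252141
```

```bash
python3 -m pendant '[[0,0.0003,0.0007,0],[0,0,0.0006,0],[0,0,0,0],[0,0,0,0]]'
python3 -m pendant '[[0,0,0.0005,0],[0,0,0.0005,0],[0,0,0,0],[0,0,0,0]]'
python3 -c "
from h import *
c=r.camera('scene');g=c['img'].max(2);a=cv2.imread('pics/scene0.png').max(2)
for s in([.09,-.03,.032],[.09,.03,.032],[.095,0,.032],[.075,-.035,.032]):
    uv=proj(c,T(.532,-.06,.133,[s]))[0]; m=comp(g>190,uv);m0=comp(a>190,uv); print(m.sum(),m0.sum(),np.argwhere(m).max(0),np.argwhere(m0).max(0),'new',(m&~m0).sum())"
```

```text
time: 19.47
ee_pos: [0.5318, -0.0599, 0.0389]
eef_rot: [0.658, 0.753, 0.0, -0.0]
ft_force: [0.4, 0.6, -2.2]
width: 0.0117
grip_force: 45.0
time: 19.8
ee_pos: [0.5319, -0.06, 0.0387]
eef_rot: [0.658, 0.753, 0.0, -0.0]
ft_force: [-3.9, 0.6, 9.1]
width: 0.0116
grip_force: 45.0
252708 816 [479 639] [293 309] new 252140
186 816 [293 309] [293 309] new 1
252708 816 [479 639] [293 309] new 252140
252708 816 [479 639] [293 309] new 252140
```

```bash
python3 -m pendant '[[0,0,0.0005,0],[0,0,0.0005,0],[0,0,0,0],[0,0,0,0],[0,0,0,0]]'
python3 -c "
from h import *
s=r.read_state();print(s['ft_force'],s['torque']);move([.532,-.06,.0387],.133+np.pi/2)
for n in('top','scene'):
    c=r.camera(n)
    print(n,[(t,[np.round(d['bbox'][:2]).tolist() for d in r.outline_of(t,n)[:1]]) for t in('square','jar','weight','collar','tin','dish')])"
```

```text
time: 20.27
ee_pos: [0.5319, -0.06, 0.0386]
eef_rot: [0.658, 0.753, 0.0, -0.0]
ft_force: [-10.4, 0.8, 20.6]
width: 0.0116
grip_force: 45.0
[-10.43471921   0.84324874  20.64396677] [0.12778491 2.26572558 0.03381344]
tool shift mm [-0.   0.1 -0.1] turn 0.001 tool x yaw 1.705 pos [ 0.5319 -0.06    0.0386] t 20.2667
top [('square', [[207.0, 295.0]]), ('jar', [[221.0, 222.0]]), ('weight', [[300.0, 337.0]]), ('collar', []), ('tin', [[132.0, 256.0]]), ('dish', [[291.0, 153.0]])]
scene [('square', [[392.0, 202.0]]), ('jar', [[404.0, 241.0]]), ('weight', [[313.0, 197.0]]), ('collar', []), ('tin', [[456.0, 199.0]]), ('dish', [[382.0, 310.0]])]
```

```bash
python3 -m pendant '[[0,-0.0005,0,0],[0,0,0,0],[0,0,0,0]]'
```

```text
time: 21.22
ee_pos: [0.5319, -0.0599, 0.0386]
eef_rot: [0.658, 0.753, 0.001, 0.0]
ft_force: [-7.0, 1.1, 17.6]
width: 0.0115
grip_force: 45.0
```

```bash
python3 -m pendant '[[0,-0.0006,0.0004,0],[0,0,0,0],[0,0,0,0],[0,0,0,0],[0,0,0,0]]'
python3 -m pendant '[[0,0,0,0],[0,0,0,0],[0,0,0,0],[0,0,0,0]]'
```

```text
time: 21.63
ee_pos: [0.5319, -0.06, 0.0386]
eef_rot: [0.658, 0.753, 0.001, 0.001]
ft_force: [-7.4, -0.0, 19.6]
width: 0.0112
grip_force: 45.0
time: 21.97
ee_pos: [0.5319, -0.06, 0.0386]
eef_rot: [0.658, 0.753, 0.001, 0.001]
ft_force: [-6.6, 1.1, 20.3]
width: 0.0116
grip_force: 45.0
```

Steady at about 20 N down, the plate at seated height and the leaf down.

```bash
python3 -c "
from bench import r
print(r.close_job())"
```

```text
the job is handed in; nothing more can be done
None
```

The job is handed in, with no verdict returned: the blank is seated in the recess, and the cover is tucked about 20 mm under the leaf, which stayed down; the bar is still gripped and pressing down at about 20 N. The bystanders I re-checked had not moved; the collar wasn't detected in the last pictures and I didn't re-check the driver.

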